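# Put away a stack of lock goods

## Robot

A 6-joint arm with a two-finger parallel gripper is mounted at the origin on a cart in front of the work surface, level with it; the furniture and walls round the work are solid. World frame = base frame: x ahead of the robot, y to its left, z up, the work surface at z = 0. Lengths are in mm, angles in rad, forces in N, time in s.
With the tool pointing down it reaches from about 275 to 1000 mm from the base axis. Payload 8.4 kg.
Tool frame: the origin (TCP) lies between the finger pads; the fingertips stand r.finger_overhang ahead of it and the grasp point (between the pads) is the TCP (r.finger_overhang is the distance from the TCP to the fingertips, in mm); z points along the fingers, y is the line along which they close (so a half turn about z gives the same grasp; the last joint's range is limited). The gripper opens to 85 mm and grips with 20 to 120 N. Pads are 22 mm wide; open, the fingers measure 114 mm over their backs; the gripper's body (76 mm by 85 mm) begins 54 mm behind the grasp point. The pads swing forward as they close: fully open they stand 13 mm farther back than shut.
Start: joints at [-1.3, 0.353, 1.633, -0, 1.155, -0.002], TCP at [168.392, -601.891, 250.281] pointing down, gripper open.
Joint ranges: [-2.63, 2.63], [-0.92, 2.1], [0.06, 2.66], [-1.3, 4.44], [0, 2.69], [-3.02, 3.02]. Speed limits (rad/s): [2.22, 2.22, 2.79, 3.14, 3.14, 3.14].

## Interface

Orientations are given as [roll, pitch, yaw] about the fixed x, y, z axes, in that order (R = Rz(yaw) Ry(pitch) Rx(roll)).
In Python, from rig import r, cams, sign_off gives the robot as it stands.
- The arm moves only by the shell command python3 -m crank 'ROWS' [FORCE]. ROWS is JSON, a list of rows, each a list of 7 numbers: the shift along the tool's x, y, z in m, then the turn, a rotation vector about the tool's x, y, z in rad, then the closure, from 0 (fully open) to 1 (shut). In form: [[dx, dy, dz, ax, ay, az, gripper], ...]. A call has 1 to 5 rows; each row is the pose to reach, as a shift and turn from the pose commanded when the call began, along the tool's axes at that moment; what a row does not reach only later rows make up. A row lasts 1/10 s, in which the tool goes at most 50 mm and 8.59 degrees, less where a joint would pass 70% of its speed; a pose out of reach is approached as far as the arm can. A call with a gripper value outside its range is refused whole. The fingers move at their own pace and stop on an object; FORCE is the grip in N (left out, the last holds). Time passes only in rows, so rows that repeat a pose let the fingers close. It gives the time, the measured TCP pose, the force, the opening and the grip force at its end, in the units of the state.
- r.sense(): the state, without advancing time (a new reading comes with each control period).
- cams.grab_frame(name): name is "scene" or "top" or "wrist"; returns a dict with "image" (384x512x3 uint8, red, green, blue), "fx", "fy", "cx", "cy" (pixels), "D" ([k1, k2, p1, p2, k3] as OpenCV has them; the pictures are not rectified), "position" and "orientation" of the camera in the world. Camera axes: x right, y down, z forward; pixel columns grow to the right and rows downward; lengths in mm; the calibration is good to about 2 mm. A picture is of the moment at which its call begins. There is no depth.
- sign_off(): hands the job in; it is judged then, once.
The state is a dict: "clock": time; "qpos": joint angles; "qvel": joint speeds; "joint_efforts": joint torques, N m; "eef_pos": TCP position; "tcp_rot": TCP orientation; "contact_force": force on the tool from outside, world axes, zero at the start; "wrist_torque": the same for the moment, N m; "opening": opening from 0.0 (shut) to 1.0 (fully open); "grasp_force": force on a finger pad.
Only numpy, scipy, OpenCV 4.12 (cv2) and the standard library are available. Lean on these libraries where they do the work, as an engineer would, in place of code of your own. Each camera call takes 0.05 s, during which the arm holds its last target. There are 200 camera calls.

## Task

Take the stack apart from the top, one thing after another, and put each in its own place: the padlock flat in the round dish, then the smallest carton in the smallest bay, the middle one in the middle bay and the largest in the largest bay. Each carton must lie level, right way up on the floor of its bay inside the rim, its long side along the bay's long side. Do not tip any carton over on the way, and leave the tape roll and the oil bottle where they are.

Things in the scene. Friction and masses are not known exactly. Their poses are not given: they have to be found in the camera images.
- padlock_mid (a point): Middle of the body (half-way up its thickness) of a brass padlock that lies flat on top of the stack. Body 35 mm along x, 40 mm along y (grip across the 40 mm), 14 mm thick along z; the steel shackle reaches from the body to 46 mm from this point on the +x side and is 6 mm thick. Its underside lies on the small carton, about 100 mm above the worktop.
- carton_small_mid (a point): Centre (half-way up) of the smallest carton of the stack, white card with a green band, 40 x 60 x 28 mm: 40 mm along its x (grip it across this side), 60 mm along its y, 28 mm high along z; origin 14 mm above its underside. Lies under the padlock, on the middle carton, crosswise to it; underside about 72 mm above the worktop.
- carton_middle_mid (a point): Centre (half-way up) of the middle carton of the stack, white card with a red band, 46 x 70 x 40 mm: 46 mm along its x (grip it across this side), 70 mm along its y, 40 mm high along z; origin 20 mm above its underside. Lies on the large carton, crosswise to it; underside 32 mm above the worktop.
- carton_large_mid (a point): Centre (half-way up) of the largest carton of the stack, white card with a blue band, 50 x 85 x 32 mm: 50 mm along its x (grip it across this side), 85 mm along its y, 32 mm high along z; origin 16 mm above its underside. Bottom of the stack, on the worktop.
- dish_floor (a point): Floor centre of a round steel parts dish, fixed to the worktop: inside 110 mm, outside 117 mm in diameter; floor 3 mm above the worktop, rim top 7 mm above the floor. z points up.
- bay_small_floor (a point): Floor centre of the smallest of three bays: a low rectangular aluminium rim with black rubber floor, fixed to the worktop, long side along y; inside 56 mm (x) by 76 mm (y), outside 64 x 84 mm; floor 2 mm above the worktop, rim 4 mm thick, its top 4 mm above the floor. Leaves 8 mm all round its carton. The dish and the bays change places from start to start.
- bay_middle_floor (a point): Floor centre of the middle of three bays: a low rectangular aluminium rim with black rubber floor, fixed to the worktop, long side along y; inside 62 mm (x) by 86 mm (y), outside 70 x 94 mm; floor 2 mm above the worktop, rim 4 mm thick, its top 4 mm above the floor. Leaves 8 mm all round its carton. The dish and the bays change places from start to start.
- bay_large_floor (a point): Floor centre of the largest of three bays: a low rectangular aluminium rim with black rubber floor, fixed to the worktop, long side along y; inside 66 mm (x) by 101 mm (y), outside 74 x 109 mm; floor 2 mm above the worktop, rim 4 mm thick, its top 4 mm above the floor. Leaves 8 mm all round its carton. The dish and the bays change places from start to start.
- tape_mid (a point): Bystander: centre of a loose roll of tan tape lying flat, 81 mm across, 19 mm high; leave it where it is.
- oil_mid (a point): Bystander: centre (half-way up) of a loose oil bottle standing upright, 38 mm across, 110 mm high; leave it where it is.
Things that resemble listed ones, but are neither listed nor needed, are in the scene too. Leave any black or orange look-alike of the part that bears padlock_mid alone.

How it is judged:
By the outcome, as a careful person would: the job done as asked, in the order asked, and still so for the second after the job is handed in, with the robot touching nothing.
It also fails if it takes over 128 s, if anything falls off the work surface, if the arm or the gripper's body presses on something with over 40 N, if the wrist force passes 120 N, or if a joint passes its speed limit or range.

## Working session

There is one attempt and no reset: what is moved stays moved. The work goes in short steps, Python scripts to look and compute and a shell command to move; the robot and the scene stay as the last step left them, time stands still between calls to the robot, and variables do not carry over. Pictures are saved under pics/ and viewed, at most 14 in all, crops included, and the job is handed in when it is done.

```bash
ls; mkdir -p pics; python3 - <<'E'
from rig import r,cams
import cv2,numpy as np
print(r.sense(), r.finger_overhang)
for n in("scene","top","wrist"):
    f=cams.grab_frame(n); cv2.imwrite(f"pics/{n}0.png",cv2.resize(f["image"][...,::-1],(800,600),interpolation=cv2.INTER_CUBIC))
    print(n,{k:np.round(v,4).tolist() if not np.isscalar(v) else v for k,v in f.items() if k!="image"})
E
```

```text
pics
{'clock': 0.0, 'qpos': array([-1.30040938e+00,  3.53658110e-01,  1.63412505e+00,  6.32357063e-06,
        1.15521339e+00, -2.40419610e-03]), 'qvel': array([0.00106633, 0.00043854, 0.00036716, 0.00136473, 0.00164872,
       0.00045075]), 'joint_efforts': array([-1.91179097e-03, -6.05264497e+01, -3.42070842e+01, -5.97716394e-05,
        9.57599783e-03, -7.33553122e-06]), 'eef_pos': array([ 168.26702546, -601.45637482,  249.5593344 ]), 'tcp_rot': array([-3.14018878e+00, -9.15693435e-06,  2.72788578e-01]), 'contact_force': array([-0.22195733,  0.56332473, -0.06345787]), 'wrist_torque': array([ 0.00253485,  0.01767885, -0.02162876]), 'grasp_force': 0.0, 'opening': 1.0007346651888132} 19.0
scene {'fx': 395.08540805407324, 'fy': 395.08540805407324, 'cx': 265.13896203476224, 'cy': 189.83923625391841, 'D': [-0.0707, 0.0, 0.0, 0.0, 0.0], 'position': [160.712, 776.1057, 650.063], 'orientation': [-2.167, -0.0063, -2.6515]}
top {'fx': 472.7809889323646, 'fy': 472.7809889323646, 'cx': 254.80827047333963, 'cy': 194.12627143866294, 'D': [-0.0005, 0.0, 0.0, 0.0, 0.0], 'position': [399.985, 12.7573, 1416.4855], 'orientation': [-3.0084, -0.0062, -1.594]}
wrist {'fx': 319.1663184502506, 'fy': 319.1663184502506, 'cx': 256.89454942101264, 'cy': 191.19882666368082, 'D': [0.02, 0.0, 0.0, 0.0, 0.0], 'position': [231.5592, -582.7623, 374.2433], 'orientation': [2.8808, 0.0011, -1.2988]}
```

View pics/top0.png

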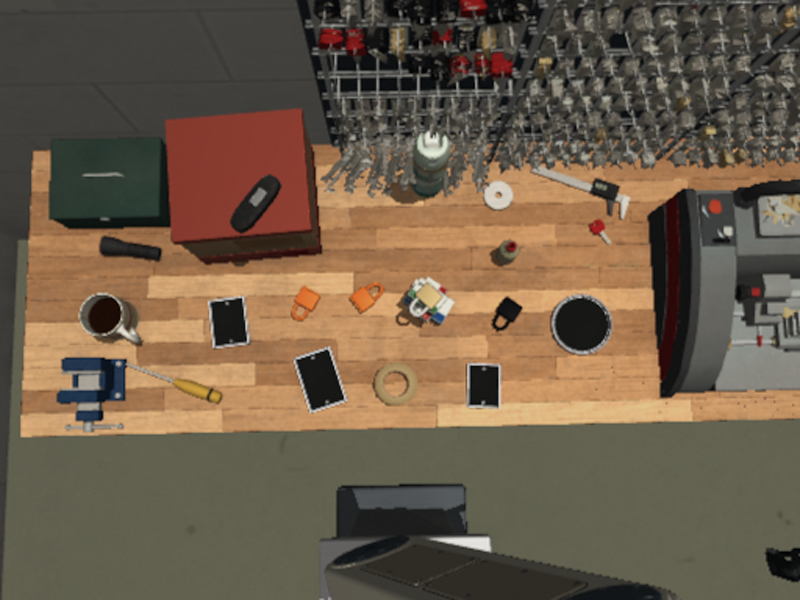

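View pics/scene0.png

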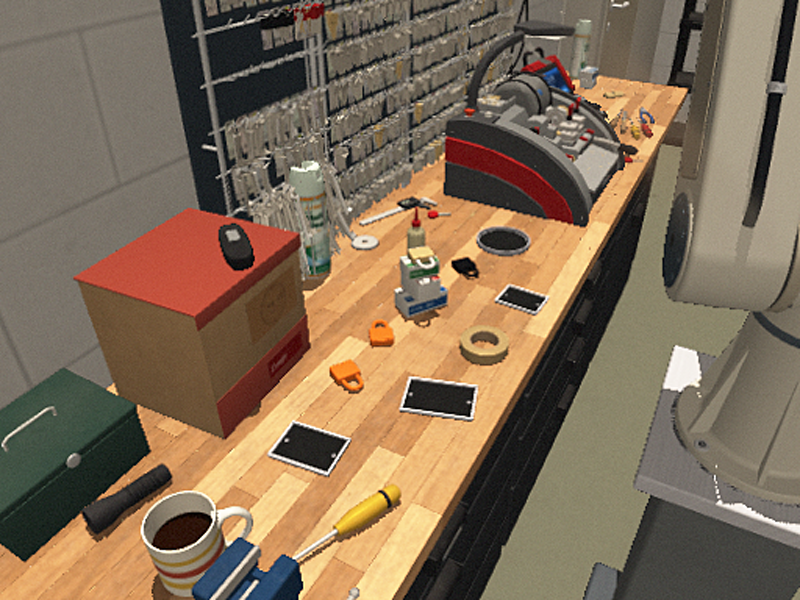

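The top view shows the dish at about (581,324), and the bays at (228,322), (320,379) and (484,385). The stack is at (428,300), the tape at (396,383) and the oil bottle at (508,250). Next I'll convert these to world positions.

```bash
cat > h.py <<'E'
from rig import r,cams
import cv2,numpy as np
from scipy.spatial.transform import Rotation as R
def KD(f): return np.array([[f["fx"],0,f["cx"]],[0,f["fy"],f["cy"]],[0,0,1]]),np.array(f["D"],float)
def rot(f): return R.from_euler("xyz",f["orientation"]).as_matrix()
def world(f,px,z):
    K,D=KD(f); u=cv2.undistortPoints(np.array(px,float).reshape(-1,1,2),K,D).reshape(-1,2)
    d=np.c_[u,np.ones(len(u))]@rot(f).T; p=np.array(f["position"])
    return p+d*((z-p[2])/d[:,2])[:,None]
def pix(f,P):
    K,D=KD(f); Rm=rot(f).T
    return cv2.projectPoints(np.array(P,float).reshape(-1,1,3),cv2.Rodrigues(Rm)[0],-Rm@np.array(f["position"]),K,D)[0].reshape(-1,2)
def save(f,name,box=None,s=1.5):
    im=f["image"][...,::-1]
    if box: im=im[box[1]:box[3],box[0]:box[2]]
    cv2.imwrite("pics/"+name,cv2.resize(im,None,fx=s,fy=s,interpolation=cv2.INTER_CUBIC))
def go(target,yaw=None):
    """tool-frame shift (m) and turn to reach a world target, tool down, yaw of tool"""
    s=r.sense(); Rc=R.from_euler("xyz",s["tcp_rot"])
    sh=Rc.inv().apply(np.array(target)-s["eef_pos"])/1000
    Rt=R.from_euler("xyz",[np.pi,0,s["tcp_rot"][2] if yaw is None else yaw])
    print("pos",s["eef_pos"].round(1),"yaw",s["tcp_rot"].round(3),"q",s["qpos"].round(2),"clk",round(s["clock"],1),"F",s["contact_force"].round(1),"op",round(s["opening"],3),"g",round(s["grasp_force"],1)); print("shift",sh.round(4),"turn",(Rc.inv()*Rt).as_rotvec().round(4))
E
python3 - <<'E'
from h import *
f=cams.grab_frame("top"); im=f["image"]
save(f,"top_crop.png",(190,130,400,270),3.8)
g=im.max(2); m=((g<60)).astype(np.uint8); m[:, :100]=0
n,l,st,c=cv2.connectedComponentsWithStats(m)
for i in range(1,n):
    x,y,w,h,a=st[i]
    if a>150 and 180<c[i][1]<270 and c[i][0]<400:
        cnt=cv2.findContours((l==i).astype(np.uint8),0,1)[0][0]
        b=cv2.boxPoints(cv2.minAreaRect(cnt)); W=world(f,b,2)[:,:2]
        e=np.diff(W,axis=0)
        print(c[i].round(1),a,world(f,[c[i]],2)[0].round(1),np.linalg.norm(e,axis=1).round(1),np.degrees(np.arctan2(e[:,1],e[:,0])).round(1))
E
```

```text
[146.1 205.6] 535 [561.7 327.1   2. ] [59.9 83.9 59.5] [ -84.  -172.7   95.9]
[324.3 199.4] 179 [ 568.6 -209.5    2. ] [63.7 38.3 63.6] [ -35.5 -125.6  144.3]
[371.9 207.1] 868 [ 542.  -352.2    2. ] [98.9 99.  98.6] [ -29.1 -118.4  150.5]
[204.5 242.5] 699 [447.4 152.6   2. ] [63.9 98.  63.4] [ -72.8 -162.3  107. ]
[309.5 246.2] 434 [ 429.3 -159.5    2. ] [50.8 74.  50.5] [-91.3 177.7  88.7]
```

View pics/top_crop.png

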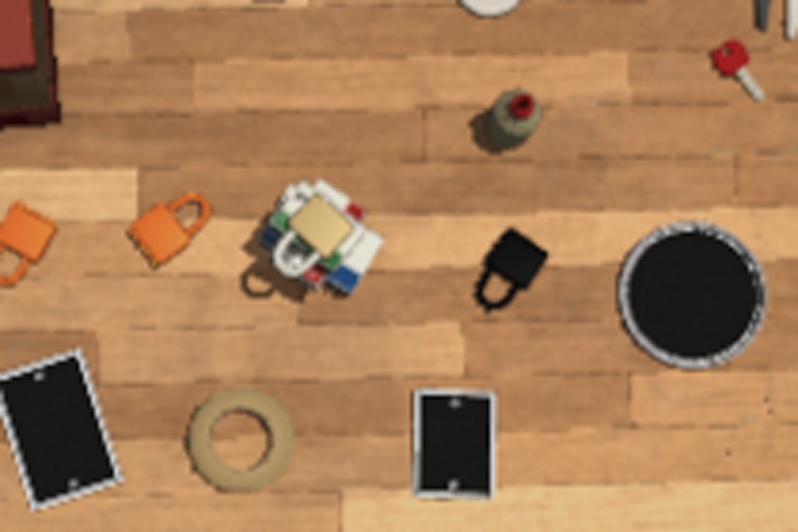

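The crop shows the brass padlock body at about (320,225) with its shackle toward (290,258). I'll move above it and look from close by.

```bash
python3 - <<'E'
from h import *
f=cams.grab_frame("top")
c=lambda x,y:[190+x/3.8,130+y/3.8]
W=world(f,[c(320,225),c(292,255)],114);print(W.round(1)); d=W[1]-W[0];print(np.degrees(np.arctan2(d[1],d[0])))
print("oil top",world(f,[c(521,104)],110).round(1),"tape",world(f,[c(240,440)],19).round(1))
go([W[0][0],W[0][1],300],np.radians(90))
E
```

```text
[[586.9 -53.7 114. ]
 [565.2 -32.6 114. ]]
135.78799227318075
oil top [[ 674.9 -205.7  110. ]] tape [[434.    8.1  19. ]]
pos [ 168.3 -601.7  249.9] yaw [-3.141  0.     0.273] q [-1.3   0.35  1.63 -0.    1.16 -0.  ] clk 0.2 F [0.3 0.3 0.2] op 1.003 g 0.0
shift [ 0.5508 -0.415  -0.0498] turn [-6.000e-04 -4.000e-04 -1.298e+00]
```

```bash
python3 -m crank '[[0.038,-0.029,-0.01,0,0,0,0],[0.076,-0.057,-0.02,0,0,0,0],[0.114,-0.086,-0.03,0,0,0,0],[0.152,-0.114,-0.04,0,0,0,0],[0.19,-0.143,-0.05,0,0,0,0]]'
python3 -m crank '[[0.038,-0.029,0,0,0,0,0],[0.076,-0.057,0,0,0,0,0],[0.114,-0.086,0,0,0,0,0],[0.152,-0.114,0,0,0,0,0],[0.19,-0.143,0,0,0,0,0]]'
python3 -m crank '[[0.035,-0.026,0,0,0,0,0],[0.07,-0.052,0,0,0,0,0],[0.105,-0.078,0,0,0,0,0],[0.14,-0.104,0,0,0,0,0],[0.171,-0.129,0,0,0,0,0]]'
python3 -m crank '[[0,0,0,0,0,-0.14,0],[0,0,0,0,0,-0.28,0],[0,0,0,0,0,-0.42,0],[0,0,0,0,0,-0.56,0],[0,0,0,0,0,-0.7,0]]'
python3 -m crank '[[0,0,0,0,0,-0.14,0],[0,0,0,0,0,-0.28,0],[0,0,0,0,0,-0.42,0],[0,0,0,0,0,-0.56,0],[0,0,0,0,0,-0.6,0]]'
python3 - <<'E'
from h import *
go([587,-54,300],np.radians(90))
f=cams.grab_frame("wrist"); save(f,"w1.png")
E
```

```text
clock: 0.75
eef_pos: [313.6, -411.4, 300.7]
tcp_rot: [3.141, -0.0, 0.272]
contact_force: [1.4, -0.1, 0.1]
opening: 1.004
grasp_force: 0.0
clock: 1.25
eef_pos: [458.2, -222.4, 300.5]
tcp_rot: [3.141, -0.0, 0.273]
contact_force: [0.3, -0.4, 0.5]
opening: 0.999
grasp_force: 0.0
clock: 1.75
eef_pos: [588.3, -51.9, 300.3]
tcp_rot: [3.142, -0.0, 0.273]
contact_force: [0.8, -0.6, 0.2]
opening: 0.998
grasp_force: 0.0
clock: 2.25
eef_pos: [587.1, -53.7, 300.1]
tcp_rot: [-3.141, 0.0, 0.979]
contact_force: [1.0, 1.1, 0.3]
opening: 0.998
grasp_force: 0.0
clock: 2.75
eef_pos: [587.1, -53.8, 300.2]
tcp_rot: [-3.141, -0.0, 1.578]
contact_force: [0.4, 0.8, 0.3]
opening: 0.998
grasp_force: 0.0
pos [587.1 -53.8 300.2] yaw [-3.141 -0.     1.578] q [-0.09  0.25  1.66  0.    1.23 -0.1 ] clk 2.8 F [0.4 0.8 0.3] op 0.998 g 0.0
shift [-0.0002 -0.0001  0.0002] turn [-0.0002 -0.      0.0071]
```

View pics/w1.png

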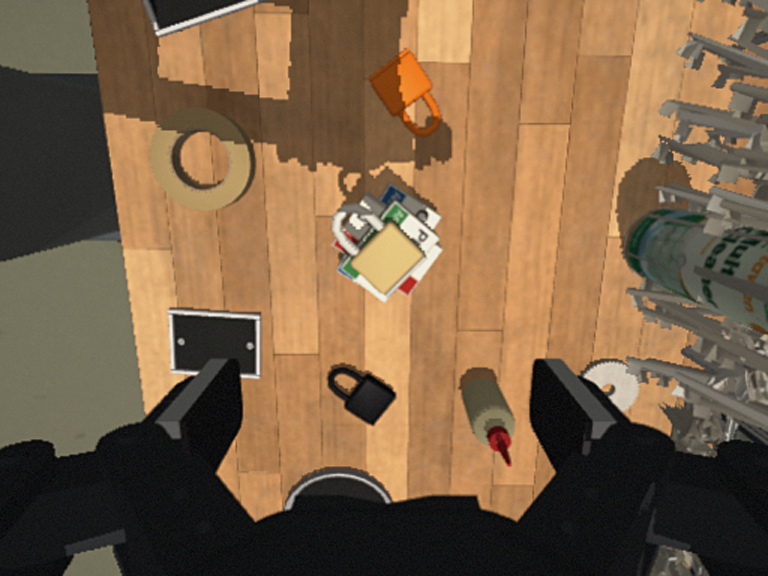

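The wrist view shows the stack at about (388,245), with the padlock body at (388,258) and the shackle to its upper left. I'll enlarge it.

```bash
python3 - <<'E'
from h import *
f=cams.grab_frame("wrist"); save(f,"w2.png",(210,110,310,205),6)
np.save("f2.npy",f,allow_pickle=True)
E
```

```text
(no output)
```

View pics/w2.png

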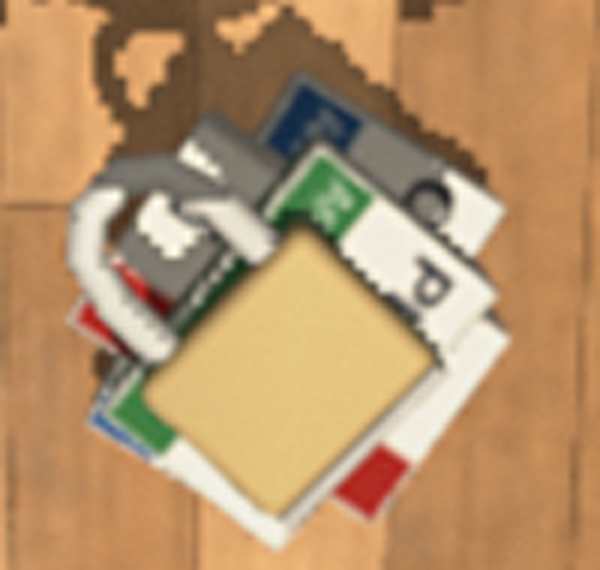

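Padlock body corners are at (300,232), (440,355), (280,515) and (145,392). Small carton top corners are at (320,145), (498,298) and (280,548), and the large carton shows at (300,72) and (505,210).

```bash
python3 - <<'E'
from h import *
f=np.load("f2.npy",allow_pickle=True).item()
def P(pts,z,n):
    W=world(f,[[210+x/6,110+y/6] for x,y in pts],z)[:,:2]; e=np.diff(np.r_[W,W[:1]],axis=0)
    print(n,"c",W.mean(0).round(1),"mid02",((W[0]+W[2])/2).round(1),np.linalg.norm(e,axis=1).round(1),np.degrees(np.arctan2(e[:,1],e[:,0])).round(1))
P([(300,232),(440,355),(280,515),(145,392)],114,"pad")
P([(320,145),(498,298),(280,548)],100,"small")
P([(300,72),(505,210)],32,"large short?")
P([(70,318),(365,520),(508,340)],72,"mid")
E
```

```text
pad c [589.2 -51.1] mid02 [589.  -51.4] [30.8 38.1 30.8 36.9] [ -40.9 -133.6  136.9   46.3]
small c [602.  -46.8] mid02 [590.7 -50. ] [40.  58.2 70.8] [ -39.9 -129.5   84.9]Traceback (most recent call last):
  File "<stdin>", line 8, in <module>
  File "<stdin>", line 5, in P
IndexError: index 2 is out of bounds for axis 0 with size 2
```

```bash
python3 -m crank '[[0,0,0,0,0,-0.14,0],[0,0,0,0,0,-0.28,0],[0,0,0,0,0,-0.42,0],[0,0,0,0,0,-0.56,0],[0,0,0,0,0,-0.7,0]]' 40 | head -1
python3 -m crank '[[0,0,0.04,0,0,-0.135,0.2],[0,0,0.08,0,0,-0.135,0.2],[0,0,0.1,0,0,-0.135,0.2],[0,0,0.1,0,0,-0.135,0.2]]'
python3 - <<'E'
from h import *
f=np.load("f2.npy",allow_pickle=True).item()
for n,pts,z in (("large",[(300,72),(505,210)],32),("mid",[(70,318),(365,520),(508,340)],72)):
    W=world(f,[[210+x/6,110+y/6] for x,y in pts],z)[:,:2]; e=np.diff(W,axis=0);print(n,W.round(1).tolist(),np.linalg.norm(e,axis=1).round(1),np.degrees(np.arctan2(e[:,1],e[:,0])).round(1))
go([589,-51,122],2.41)
f=cams.grab_frame("wrist"); save(f,"w3.png")
E
```

```text
clock: 3.35
clock: 3.75
eef_pos: [585.1, -53.6, 197.2]
tcp_rot: [-3.138, -0.005, 2.406]
contact_force: [-0.1, 0.8, -0.0]
opening: 0.802
grasp_force: 0.0
large [[591.1, -6.1], [633.2, -33.4]] [50.2] [-33.]
mid [[548.3, -49.2], [603.9, -88.0], [630.0, -52.9]] [67.8 43.8] [-34.9  53.4]
pos [585.1 -53.6 197.2] yaw [-3.138 -0.005  2.406] q [-0.09  0.35  1.76  0.    1.03 -0.93] clk 3.8 F [-0.1  0.8 -0. ] op 0.802 g 0.0
shift [-0.0015  0.0048  0.0752] turn [-0.0034 -0.0047 -0.0037]
```

View pics/w3.png

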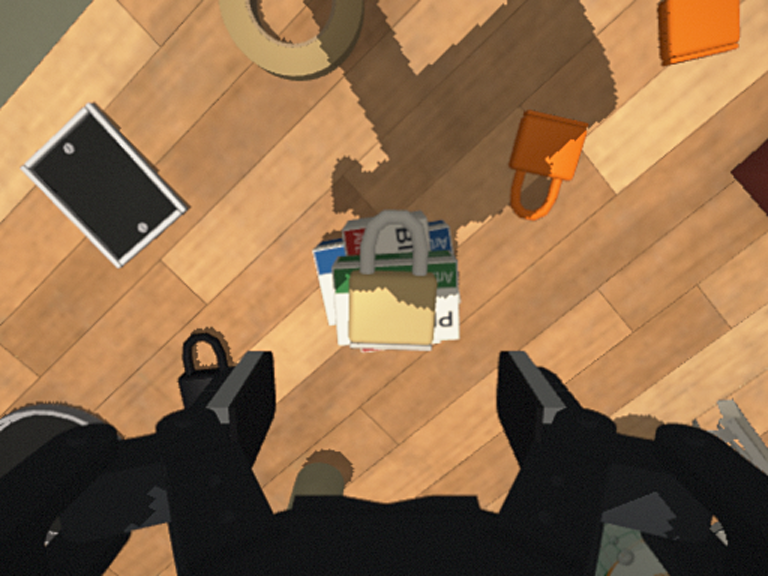

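Wrist view: the jaws straddle the padlock axis. The body spans columns 349–437 and rows 275–345, and it's well aligned.

```bash
python3 - <<'E'
from h import *
f=cams.grab_frame("wrist")
W=world(f,[[393/1.5,310/1.5],[349/1.5,310/1.5],[437/1.5,310/1.5],[393/1.5,345/1.5],[393/1.5,275/1.5]],114);print(W.round(1))
go([W[0][0],W[0][1],122],2.41)
E
```

```text
[[590.5 -51.1 114. ]
 [576.9 -66.1 114. ]
 [604.1 -36.1 114. ]
 [603.3 -62.6 114. ]
 [578.2 -40.1 114. ]]
pos [587.5 -53.8 200.7] yaw [-3.142 -0.     2.407] q [-0.09  0.35  1.76 -0.    1.03 -0.93] clk 3.9 F [1.5 0.2 0. ] op 0.794 g 0.0
shift [-0.0005  0.004   0.0787] turn [-0.     -0.0001 -0.0031]
```

```bash
python3 -m crank '[[-0.001,0.004,0.03,0,0,0,0.2],[-0.001,0.004,0.055,0,0,0,0.2],[-0.001,0.004,0.07,0,0,0,0.2],[-0.001,0.004,0.078,0,0,0,0.2],[-0.001,0.004,0.078,0,0,0,0.2]]' 40
python3 -m crank '[[0,0,0,0,0,0,0.4],[0,0,0,0,0,0,0.48],[0,0,0,0,0,0,0.6],[0,0,0,0,0,0,0.7],[0,0,0,0,0,0,0.7]]'
```

```text
clock: 4.35
eef_pos: [590.8, -51.5, 122.4]
tcp_rot: [-3.141, -0.0, 2.408]
contact_force: [0.9, -0.3, 1.4]
opening: 0.801
grasp_force: 0.0
clock: 4.85
eef_pos: [591.3, -51.8, 123.7]
tcp_rot: [3.141, 0.002, 2.408]
contact_force: [-1.5, -0.2, 6.3]
opening: 0.453
grasp_force: 40.0
```

```bash
python3 -m crank '[[0,0,-0.005,0,0,0,0.7],[0,0,-0.015,0,0,0,0.7],[0,0,-0.04,0,0,0,0.7],[0,0,-0.08,0,0,0,0.7],[0,0,-0.08,0,0,0,0.7]]'
python3 - <<'E'
from h import *
f=cams.grab_frame("wrist"); save(f,"w4.png")
go([542,-352,200],1.9)
E
```

```text
clock: 5.35
eef_pos: [593.7, -51.7, 208.2]
tcp_rot: [3.136, 0.007, 2.408]
contact_force: [0.5, 0.4, -1.1]
opening: 0.453
grasp_force: 40.9
pos [592.5 -51.6 205.8] yaw [3.138 0.005 2.408] q [-0.09  0.35  1.75  0.    1.04 -0.93] clk 5.4 F [ 0.8  0.6 -1.2] op 0.453 g 40.9
shift [-0.1636 -0.257   0.0056] turn [0.0048 0.0037 0.5078]
```

View pics/w4.png

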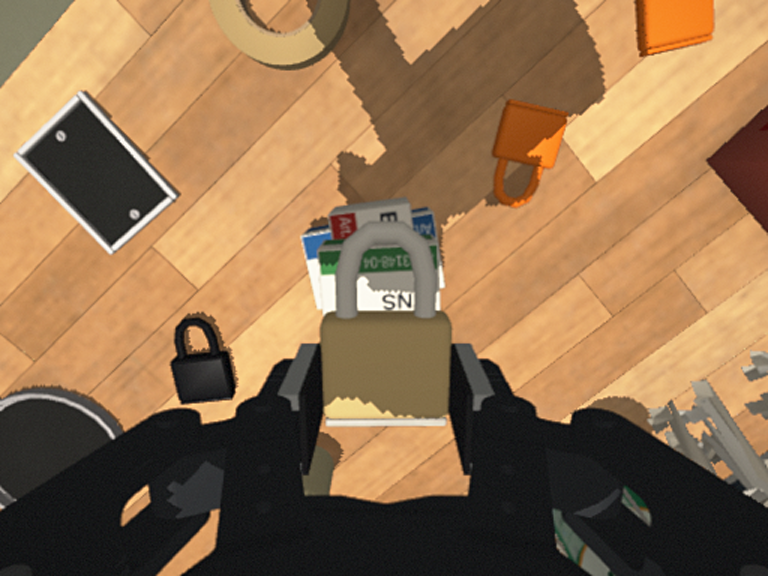

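The padlock is held and the stack looks undisturbed. Next I'll carry it to the dish.

```bash
python3 -m crank '[[-0.022,-0.032,0,0,0,0,0.7],[-0.043,-0.064,0,0,0,0,0.7],[-0.065,-0.096,0,0,0,0,0.7],[-0.086,-0.128,0,0,0,0,0.7],[-0.108,-0.16,0,0,0,0,0.7]]' | head -2
python3 -m crank '[[-0.022,-0.032,0,0,0,0,0.7],[-0.043,-0.064,0,0,0,0,0.7],[-0.064,-0.096,0.03,0,0,0,0.7],[-0.064,-0.096,0.07,0,0,0,0.7],[-0.064,-0.096,0.1,0,0,0,0.7]]'
python3 - <<'E'
from h import *
f=cams.grab_frame("wrist"); save(f,"w5.png")
go([547,-357,27],2.41)
E
```

```text
clock: 5.9
eef_pos: [562.6, -243.7, 201.4]
clock: 6.4
eef_pos: [545.2, -357.4, 99.4]
tcp_rot: [-3.141, -0.002, 2.406]
contact_force: [-0.1, 0.3, -1.8]
opening: 0.452
grasp_force: 41.0
pos [ 543.  -355.3   94.6] yaw [-3.14  -0.009  2.406] q [-0.58  0.56  1.69  0.    0.9  -1.42] clk 6.5 F [-3.   1.8 -6.4] op 0.453 g 41.2
shift [-0.0048  0.0015  0.0675] turn [-0.0013 -0.0092 -0.0036]
```

View pics/w5.png

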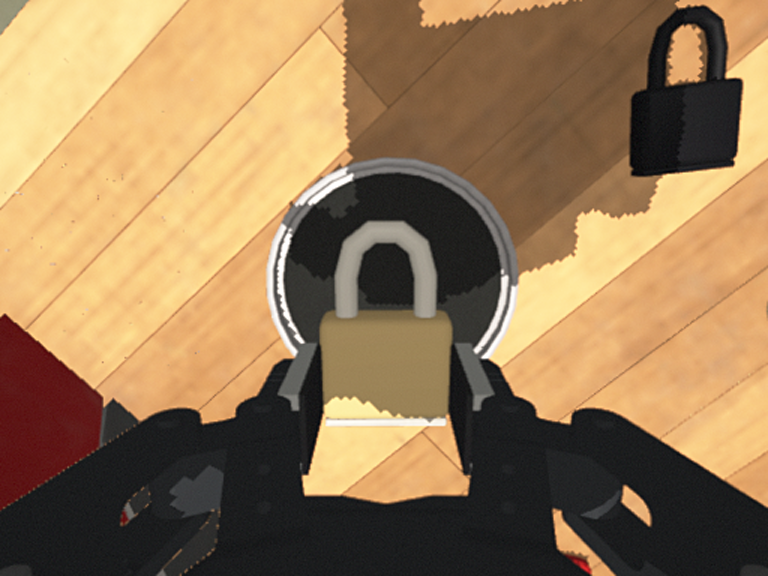

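The wrist view shows the padlock held level over the dish, with the dish rim ellipse centre near (393,277). I'll let it settle and check the centre.

```bash
python3 -m crank '[[0,0,0.02,0,0,0,0.7],[0,0,0.02,0,0,0,0.7],[0,0,0.02,0,0,0,0.7]]'
python3 - <<'E'
from h import *
f=cams.grab_frame("wrist")
im=cv2.cvtColor(f["image"],cv2.COLOR_RGB2GRAY)
save(f,"w5b.png")
t=lambda P:pix(f,P)*1.5
a=np.linspace(0,2*np.pi,8,endpoint=False)
for c in ([542,-352],):
    print(t([[c[0]+58.5*np.cos(k),c[1]+58.5*np.sin(k),10] for k in a]).round(0).tolist())
go([547,-357,27],2.41)
E
```

```text
clock: 6.75
eef_pos: [546.9, -356.5, 82.6]
tcp_rot: [-3.141, -0.001, 2.408]
contact_force: [-0.3, -0.8, -2.9]
opening: 0.45
grasp_force: 41.3
[[469.0, 393.0], [518.0, 308.0], [489.0, 209.0], [390.0, 161.0], [286.0, 199.0], [246.0, 295.0], [286.0, 385.0], [376.0, 423.0]]
pos [ 547.4 -356.8   83.3] yaw [3.141e+00 1.000e-03 2.408e+00] q [-0.58  0.58  1.69  0.    0.87 -1.42] clk 6.8 F [ 0.5  0.  -1.3] op 0.45 g 41.3
shift [ 0.0002 -0.0004  0.0563] turn [ 0.0001  0.0007 -0.0019]
```

View pics/w5b.png

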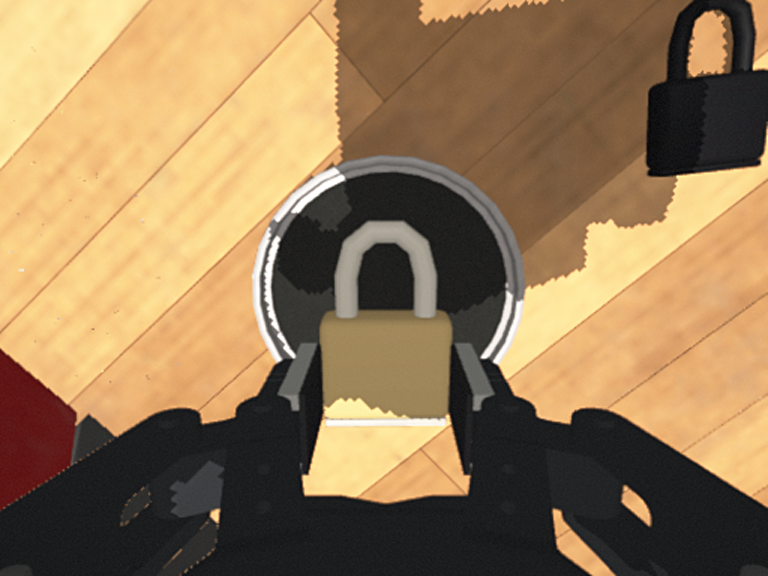

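The dish rim is about 6 px to the right of the prediction, so roughly 2 mm. I'll lower and release.

```bash
python3 -m crank '[[0,0.002,0.02,0,0,0,0.7],[0,0.002,0.04,0,0,0,0.7],[0,0.002,0.05,0,0,0,0.7],[0,0.002,0.054,0,0,0,0.7],[0,0.002,0.054,0,0,0,0.7]]'
python3 -m crank '[[0,0,0.001,0,0,0,0.7],[0,0,0.001,0,0,0,0.7]]'
```

```text
clock: 7.3
eef_pos: [548.5, -355.4, 28.7]
tcp_rot: [3.142, 0.0, 2.408]
contact_force: [-0.4, 0.1, -1.8]
opening: 0.46
grasp_force: 41.3
clock: 7.5
eef_pos: [548.8, -355.6, 28.1]
tcp_rot: [3.141, 0.001, 2.408]
contact_force: [-0.1, 0.3, -1.8]
opening: 0.451
grasp_force: 41.3
```

```bash
python3 -m crank '[[0,0,0.001,0,0,0,0.7],[0,0,0.0015,0,0,0,0.7],[0,0,0.0015,0,0,0,0.7]]'
python3 -m crank '[[0,0,0,0,0,0,0.45],[0,0,0,0,0,0,0.3],[0,0,0,0,0,0,0.3],[0,0,-0.01,0,0,0,0.3],[0,0,-0.04,0,0,0,0.3]]'
python3 -m crank '[[0,0,-0.04,0,0,0,0.2],[0,0,-0.08,0,0,0,0.2],[0,0,-0.12,0,0,0,0.2],[0,0,-0.16,0,0,0,0.2],[0,0,-0.16,0,0,0,0.2]]'
python3 - <<'E'
from h import *
f=cams.grab_frame("wrist"); save(f,"w6.png")
go([590,-51,230],2.41)
E
```

```text
clock: 7.8
eef_pos: [548.7, -355.6, 26.7]
tcp_rot: [3.141, 0.001, 2.408]
contact_force: [-1.8, 1.3, 4.5]
opening: 0.452
grasp_force: 42.0
clock: 8.3
eef_pos: [546.6, -354.2, 64.0]
tcp_rot: [-3.141, -0.005, 2.408]
contact_force: [-0.4, -0.4, -0.0]
opening: 0.7
grasp_force: 0.0
clock: 8.8
eef_pos: [550.9, -357.0, 233.1]
tcp_rot: [3.14, 0.01, 2.408]
contact_force: [0.8, 0.7, 0.7]
opening: 0.799
grasp_force: 0.0
pos [ 549.8 -356.3  229.9] yaw [3.141 0.007 2.408] q [-0.58  0.41  1.59  0.    1.13 -1.41] clk 8.8 F [ 0.3  0.3 -0.1] op 0.799 g 0.0
shift [ 0.1745  0.2536 -0.0009] turn [ 0.001   0.0065 -0.0022]
```

View pics/w6.png

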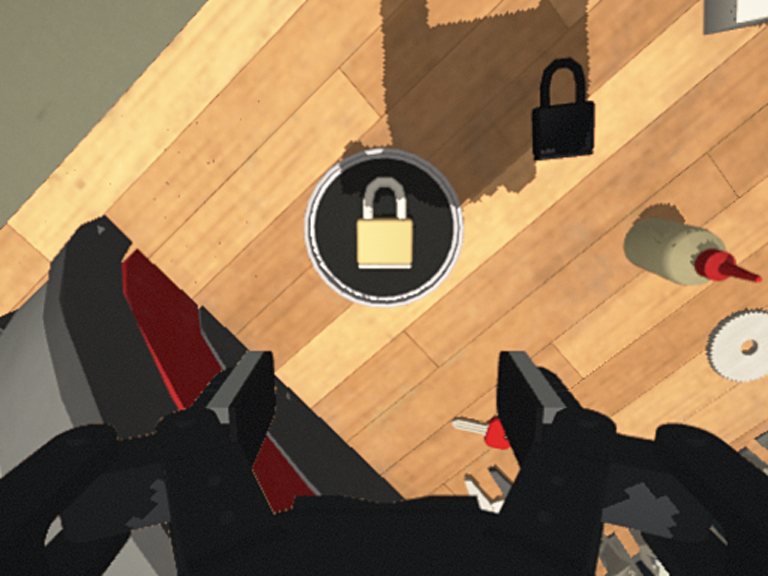

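The padlock lies flat inside the dish. Now back to the stack, turned for the small carton.

```bash
python3 -m crank '[[0.025,0.036,0,0,0,0,0],[0.05,0.072,0,0,0,0,0],[0.075,0.108,0,0,0,0,0],[0.1,0.144,0,0,0,0,0],[0.125,0.18,0,0,0,0,0]]' | head -2
python3 -m crank '[[0.025,0.036,0,0,0,0.14,0],[0.05,0.074,0,0,0,0.28,0],[0.05,0.074,0,0,0,0.42,0],[0.05,0.074,0,0,0,0.56,0],[0.05,0.074,0,0,0,0.7,0]]' | head -2
python3 -m crank '[[0,0,0,0,0,0.14,0],[0,0,0,0,0,0.28,0],[0,0,0,0,0,0.42,0],[0,0,0,0,0,0.56,0],[0,0,0,0,0,0.7,0]]' | head -2
python3 -m crank '[[0,0,0,0,0,0.135,0],[0,0,0,0,0,0.135,0],[0,0,0,0,0,0.135,0]]' | head -2
python3 - <<'E'
from h import *
f=cams.grab_frame("wrist"); np.save("f7.npy",f,allow_pickle=True)
p=pix(f,[[590,-50,72]])[0]; print(p)
b=[int(p[0]-50),int(p[1]-45),int(p[0]+50),int(p[1]+45)];print(b)
save(f,"w7.png",b,6.5)
go([590,-51,230],0.873)
E
```

```text
clock: 9.35
eef_pos: [575.2, -136.1, 224.8]
clock: 9.85
eef_pos: [587.6, -48.7, 224.7]
clock: 10.35
eef_pos: [587.6, -49.4, 224.7]
clock: 10.65
eef_pos: [587.9, -49.4, 225.1]
[259.79887167 181.79797693]
[209, 136, 309, 226]
pos [588.  -49.4 225.2] yaw [-3.141e+00  1.000e-03  8.770e-01] q [-0.09  0.32  1.73  0.    1.08  0.61] clk 10.7 F [0.3 0.6 0. ] op 0.998 g 0.0
shift [ 0.0001  0.0025 -0.0048] turn [-0.0009  0.0006  0.0035]
```

View pics/w7.png

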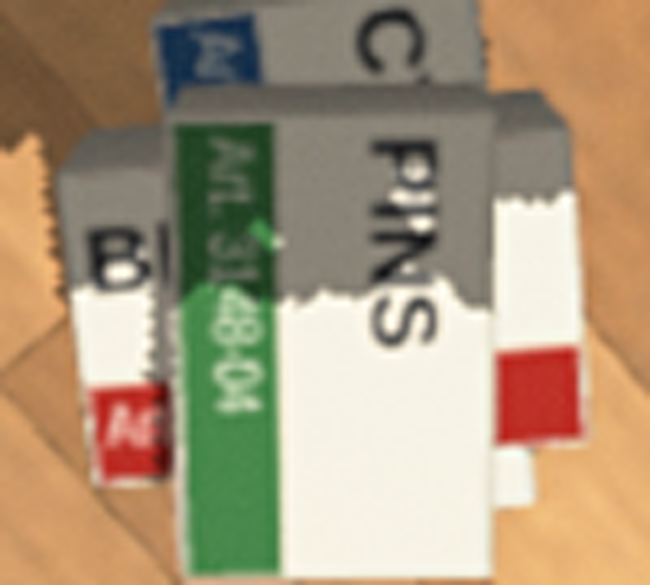

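Enlarged view:
- **Small carton:** top corners near (176,124), (493,110), (490,575) and (188,577).
- **Middle carton:** top corners near (65,172), (570,135), (585,438) and (97,483).
- **Large carton:** one corner at (533,505).

```bash
python3 - <<'E'
from h import *
f=np.load("f7.npy",allow_pickle=True).item()
for n,pts,z in (("small",[(176,124),(493,110),(490,575),(188,577)],100),("mid",[(65,172),(570,135),(585,438),(97,483)],72),("large",[(533,505)],32)):
    W=world(f,[[209+x/6.5,136+y/6.5] for x,y in pts],z)[:,:2]; e=np.diff(np.r_[W,W[:1]],axis=0);print(n,W.mean(0).round(1),W.round(1).tolist(),np.linalg.norm(e,axis=1).round(1),np.degrees(np.arctan2(e[:,1],e[:,0])).round(1))
go([590,-51,100],0.873)
E
```

```text
small [590.1 -50.7] [[593.5, -16.2], [624.0, -39.4], [586.5, -85.9], [556.6, -61.4]] [38.3 59.8 38.7 58.3] [ -37.3 -128.9  140.6   50.7]
mid [588.7 -51.2] [[573.6, -13.6], [629.2, -53.4], [604.5, -88.3], [547.7, -49.6]] [68.3 42.8 68.8 44.4] [ -35.6 -125.1  145.7   54.2]
large [ 587.4 -104.9] [[587.4, -104.9]] [0.] [0.]
pos [588.  -49.4 225.2] yaw [-3.141e+00  1.000e-03  8.770e-01] q [-0.09  0.32  1.73  0.    1.08  0.61] clk 10.7 F [0.3 0.6 0. ] op 0.998 g 0.0
shift [0.0002 0.0026 0.1252] turn [-0.0009  0.0006  0.0035]
```

```bash
python3 -m crank '[[0,0.0025,0.04,0,0,-0.008,0.05],[0,0.0025,0.08,0,0,-0.008,0.1],[0,0.0025,0.11,0,0,-0.008,0.2],[0,0.0025,0.125,0,0,-0.008,0.25],[0,0.0025,0.125,0,0,-0.008,0.25]]' 35
python3 -m crank '[[0,0,0,0,0,0,0.4],[0,0,0,0,0,0,0.48],[0,0,0,0,0,0,0.6],[0,0,0,0,0,0,0.7],[0,0,0,0,0,0,0.7]]'
```

```text
clock: 11.2
eef_pos: [589.0, -51.0, 98.9]
tcp_rot: [-3.138, 0.002, 0.882]
contact_force: [-0.1, -0.3, 0.2]
opening: 0.747
grasp_force: 0.0
clock: 11.7
eef_pos: [591.6, -51.1, 102.7]
tcp_rot: [3.139, -0.002, 0.881]
contact_force: [-0.3, 1.3, 7.2]
opening: 0.462
grasp_force: 36.5
```

```bash
python3 -m crank '[[0,0,-0.005,0,0,0,0.7],[0,0,-0.015,0,0,0,0.7],[0,0,-0.04,0,0,0,0.7],[0,0,-0.07,0,0,0,0.7],[0,0,-0.08,0,0,0,0.7]]'
python3 -m crank '[[-0.03,-0.009,0,0,0,0,0.7],[-0.067,-0.02,0,0,0,0,0.7],[-0.107,-0.032,0,0,0,0,0.7],[-0.147,-0.044,0,0,0,0,0.7],[-0.186,-0.056,0,0,0,0,0.7]]' |head -2
python3 -m crank '[[0,0,0,0,0,0.14,0.7],[0,0,0,0,0,0.28,0.7],[0,0,0,0,0,0.42,0.7],[0,0,0,0,0,0.56,0.7],[0,0,0,0,0,0.7,0.7]]' | head -2
python3 -m crank '[[0,0,0,0,0,0.14,0.7],[0,0,0,0,0,0.22,0.7],[0,0,0,0,0,0.22,0.7],[0,0,0,0,0,0.22,0.7]]'
cat >> h.py <<'E'
def bay(f,c,z=2):
    "dark floor blob (largest, bright threshold) near world point c -> centre and edge dirs"
    for th in (50,65):
        m=(f["image"].max(2)<th).astype(np.uint8)
        n,l,st,cc=cv2.connectedComponentsWithStats(m); p=pix(f,[[c[0],c[1],z]])[0].round().astype(int)
        k=l[p[1],p[0]]; print("px",p,"area",st[k])
        if not k: continue
        cnt=max(cv2.findContours((l==k).astype(np.uint8),0,1)[0],key=cv2.contourArea)
        W=world(f,cnt.reshape(-1,2),z)[:,:2].astype(np.float32); R_=cv2.minAreaRect(W); b=cv2.boxPoints(R_); e=np.diff(b,axis=0)
        print(th,"c",np.round(R_[0],1),np.linalg.norm(e,axis=1).round(1),np.degrees(np.arctan2(e[:,1],e[:,0])).round(1))
E
python3 - <<'E'
from h import *
f=cams.grab_frame("wrist"); np.save("f8.npy",f,allow_pickle=True); save(f,"w8.png")
bay(f,[429.3,-159.5]); bay(f,[440,-159.5])
go([429.3,-159.5,32.7],-0.04)
E
```

```text
clock: 12.2
eef_pos: [591.9, -51.2, 184.4]
tcp_rot: [3.138, -0.003, 0.881]
contact_force: [0.5, 0.4, -1.2]
opening: 0.46
grasp_force: 35.6
clock: 12.7
eef_pos: [427.1, -159.4, 180.7]
clock: 13.2
eef_pos: [428.5, -158.9, 180.8]
clock: 13.6
eef_pos: [428.6, -158.9, 180.8]
tcp_rot: [-3.142, 0.0, -0.037]
contact_force: [0.6, 0.0, -1.4]
opening: 0.463
grasp_force: 35.5
px [259 175] area [ 227  138   59   45 2461]
50 c [ 443.9 -156.7] [42.5 55.7 42.5] [ -2.1  87.9 177.9]
px [259 175] area [ 227  137   59   46 2563]
65 c [ 443.9 -156.9] [43.8 55.1 43.8] [ -3.4  86.6 176.6]
px [259 164] area [ 227  138   59   45 2461]
50 c [ 443.9 -156.7] [42.5 55.7 42.5] [ -2.1  87.9 177.9]
px [259 164] area [ 227  137   59   46 2563]
65 c [ 443.9 -156.9] [43.8 55.1 43.8] [ -3.4  86.6 176.6]
pos [ 428.6 -158.9  180.8] yaw [-3.142  0.    -0.037] q [-0.36  0.18  2.05 -0.    0.91  1.25] clk 13.7 F [ 0.3 -0.5 -1.5] op 0.453 g 35.5
shift [0.0007 0.0006 0.1481] turn [-0.      0.0001  0.0031]
```

View pics/w8.png

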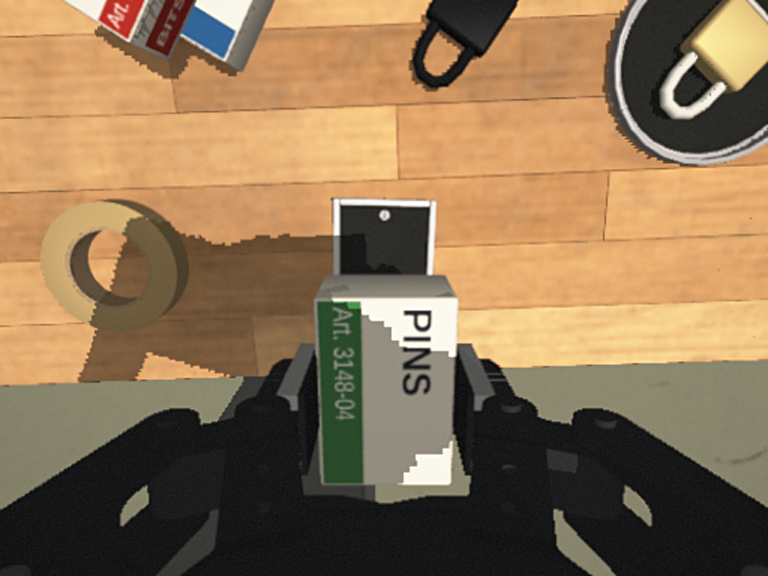

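The view shows the small carton level and aligned with the bay. The bay sides are at columns 332 and 436 and its far edge at row 198. I'll lower with a small sideways fix.

```bash
python3 -m crank '[[0,-0.0015,0.04,0,0,0,0.7],[0,-0.0015,0.08,0,0,0,0.7],[0,-0.0015,0.11,0,0,0,0.7],[0,-0.0015,0.135,0,0,0,0.7],[0,-0.0015,0.143,0,0,0,0.7]]' | head -4
python3 -m crank '[[0,0,0.001,0,0,0,0.7],[0,0,0.002,0,0,0,0.7],[0,0,0.003,0,0,0,0.7],[0,0,0.003,0,0,0,0.7]]' | head -4
```

```text
clock: 14.15
eef_pos: [427.4, -156.9, 35.7]
tcp_rot: [-3.14, 0.003, -0.038]
contact_force: [0.6, -0.3, -1.2]
clock: 14.55
eef_pos: [429.5, -157.6, 35.7]
tcp_rot: [3.141, -0.002, -0.039]
contact_force: [0.3, -0.1, -0.9]
```

```bash
python3 -m crank '[[0,0,0.001,0,0,0,0.7],[0,0,0.002,0,0,0,0.7],[0,0,0.003,0,0,0,0.7],[0,0,0.003,0,0,0,0.7]]' | sed -n 2,4p
python3 - <<'E'
from h import *
f=cams.grab_frame("wrist")
# rim far edge columns scan
p=pix(f,[[465,-157.5,2]])[0];print(p); bay(f,[460,-157.5])
E
```

```text
eef_pos: [429.0, -157.5, 32.6]
tcp_rot: [3.141, -0.0, -0.039]
contact_force: [-3.7, 1.6, 16.7]
[256.81681856 168.114244  ]
px [257 178] area [     0      0    512    384 150988]
px [257 178] area [     0      0    512    384 149856]
```

```bash
python3 -m crank '[[0,0,-0.001,0,0,0,0.5],[0,0,-0.001,0,0,0,0.35],[0,0,-0.001,0,0,0,0.2],[0,0,-0.01,0,0,0,0.2],[0,0,-0.04,0,0,0,0.2]]' | tail -2
python3 -m crank '[[0,0,-0.04,0,0,0,0],[0,0,-0.08,0,0,0,0],[0,0,-0.12,0,0,0,0],[0,0,-0.16,0,0,0,0],[0,0,-0.16,0,0,0,0]]' | head -2
cat >> h.py <<'E'
def card(f,c,z,box=45,near=60):
    "white/coloured card top near c: min-area rect of bright pixels (incl. band) in window; also outer dark-floor hull"
    p=pix(f,[[c[0],c[1],z]])[0].astype(int); im=f["image"].astype(int)
    x0,y0=max(p[0]-box,0),max(p[1]-box,0); s=im[y0:p[1]+box,x0:p[0]+box]
    m=((s.max(2)-s.min(2)<25)&(s.max(2)>90)).astype(np.uint8)
    n,l,st,cc=cv2.connectedComponentsWithStats(m)
    for k in range(1,n):
        if st[k][4]<150: continue
        cnt=max(cv2.findContours((l==k).astype(np.uint8),0,1)[0],key=cv2.contourArea).reshape(-1,2)+[x0,y0]
        R_=cv2.minAreaRect(world(f,cnt,z)[:,:2].astype(np.float32)); b=cv2.boxPoints(R_); e=np.diff(b,axis=0)
        print("card",st[k][4],"c",np.round(R_[0],1),np.linalg.norm(e,axis=1).round(1),np.degrees(np.arctan2(e[:,1],e[:,0])).round(1))
E
python3 - <<'E'
from h import *
f=cams.grab_frame("wrist"); np.save("f9.npy",f,allow_pickle=True); save(f,"w9.png")
card(f,[429,-157.5],30); card(f,[429,-157.5],6)
print(pix(f,[[429,-157.5,2]]))
g=f["image"]; p=pix(f,[[429,-157.5,30]])[0].astype(int)
print(p); print(g.max(2)[p[1],p[0]-50:p[0]+50]); print(g.max(2)[max(p[1]-60,0):p[1]+60,p[0]])
go([589,-51,230],-0.62)
E
```

```text
opening: 0.807
grasp_force: 0.0
clock: 16.0
eef_pos: [431.4, -158.4, 237.3]
card 2100 c [ 433.5 -155.7] [78.3 59.2 78.3] [ -3.5  86.5 176.5]
card 2100 c [ 429.  -155.4] [84.  63.5 84. ] [ -3.5  86.5 176.5]
[[256.85255012 169.32283218]]
[256 174]
[109 108 112 113 112 110 111 111 107 107 110 111 110 109 109 108 111 108
 108 110 111 114 122 128 116  73  21  21  20  22  55 105  99  74  72  78
 129 155 171 170 158 146 147 226 255 251 246 248 248 247 249 249 250 205
 125 132 140 156 229 246 222 227 252 254 252 251 253 255 205  93  38  39
  36  52 167 239 247 221 215 226 226 226 224 225 224 225 226 225 225 226
 227 229 230 229 228 227 225 223 222 227]
[241 242 242 242 242 243 245 232 202 222 224 225 223 223 221 223 225 226
 196 183 247 251 208  62  56 149 207 190 191 199 168 103 128 220 255 251
 250 250 250 250 250 250 250 250 250 250 250 250 250 250 250 250 250 250
 250 250 250 250 251 254 249 149 137 141 143 144 144 143 144 143 145 143
 143 145 145 142 145 144 145 145 146 142 144 142 140 143 185 235 195 217
 250 233 222 248 249 246 244 241 241 242 243 245 249 248 246 244 243 243
 242 243 243 242 240 241 242 243 251 247 112 105]
pos [ 430.2 -157.9  234.7] yaw [ 3.14  -0.006 -0.039] q [-0.36  0.11  2.    0.    1.03  1.25] clk 16.1 F [ 0.4 -0.  -1.3] op 0.997 g 0.0
shift [ 0.1545 -0.1131  0.0054] turn [ 1.000e-04 -6.000e-03  5.808e-01]
```

The small carton is centred inside its bay, with a dark floor gap of about 5 px on both sides. Next is the middle carton.

```bash
python3 -m crank '[[0.03,-0.022,0,0,0,-0.14,0],[0.063,-0.046,0,0,0,-0.28,0],[0.094,-0.069,0,0,0,-0.42,0],[0.125,-0.092,0,0,0,-0.56,0],[0.154,-0.113,0,0,0,-0.7,0]]' | head -2
python3 -m crank '[[0,0,0,0,0,-0.14,0],[0,0,0,0,0,-0.28,0],[0,0,0,0,0,-0.42,0],[0,0,0,0,0,-0.56,0],[0,0,0,0,0,-0.7,0]]' | head -2
python3 -m crank '[[0,0,0,0,0,-0.14,0],[0,0,0,0,0,-0.28,0],[0,0,0,0,0,-0.42,0],[0,0,0,0,0,-0.56,0],[0,0,0,0,0,-0.7,0]]' | head -2
python3 -m crank '[[0,0,0,0,0,-0.14,0],[0,0,0,0,0,-0.28,0],[0,0,0,0,0,-0.42,0],[0,0,0,0,0,-0.46,0],[0,0,0,0,0,-0.46,0]]' | head -2
python3 - <<'E'
from h import *
f=cams.grab_frame("wrist"); np.save("f10.npy",f,allow_pickle=True)
p=pix(f,[[588.7,-51.2,60]])[0]; print(p)
b=[int(p[0]-50),int(p[1]-45),int(p[0]+50),int(p[1]+45)];print(b)
save(f,"w10.png",b,6.5)
go([588.7,-51.2,100],2.522)
E
```

```text
clock: 16.55
eef_pos: [587.5, -49.2, 230.2]
clock: 17.05
eef_pos: [586.1, -50.3, 230.1]
clock: 17.55
eef_pos: [586.1, -50.4, 230.1]
clock: 18.05
eef_pos: [586.2, -50.4, 230.3]
[256.57936794 180.47796135]
[206, 135, 306, 225]
pos [586.3 -50.5 230.5] yaw [-3.14e+00 -2.00e-03  2.52e+00] q [-0.09  0.32  1.73 -0.    1.09 -1.04] clk 18.1 F [ 0.4 -0.2 -0.7] op 1.0 g 0.0
shift [-0.0026  0.0009  0.1305] turn [-0.0011 -0.0019 -0.0025]
```

View pics/w10.png

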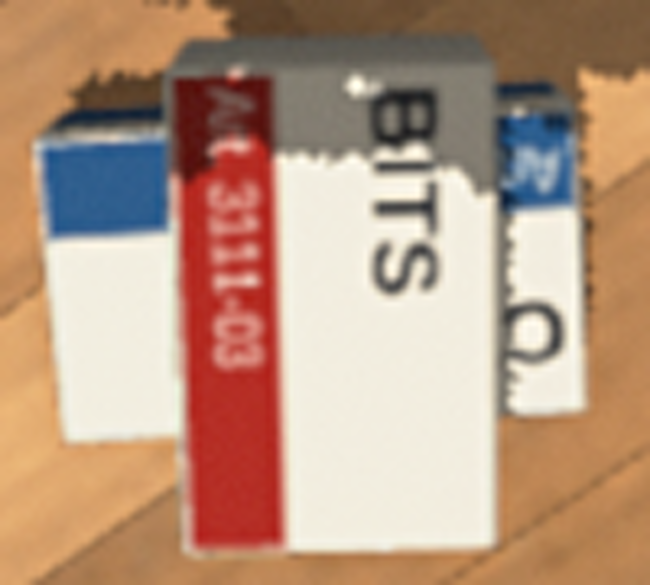

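Middle carton top corners are at (174,78), (495,68), (494,548) and (185,550). Large carton top corners are at (42,145), (576,112), (586,409) and (65,441).

```bash
python3 - <<'E'
from h import *
f=np.load("f10.npy",allow_pickle=True).item()
for n,pts,z in (("mid",[(174,78),(495,68),(494,548),(185,550)],72),("large",[(42,145),(576,112),(586,409),(65,441)],32)):
    W=world(f,[[206+x/6.5,135+y/6.5] for x,y in pts],z)[:,:2]; e=np.diff(np.r_[W,W[:1]],axis=0);print(n,W.mean(0).round(1),W.round(1).tolist(),np.linalg.norm(e,axis=1).round(1),np.degrees(np.arctan2(e[:,1],e[:,0])).round(1))
E
```

```text
mid [589.8 -50.5] [[549.5, -49.0], [573.8, -12.7], [630.8, -51.9], [605.0, -88.4]] [43.7 69.2 44.7 68.1] [  56.2  -34.5 -125.2  144.6]
large [590.7 -55. ] [[548.1, -77.4], [592.5, -6.5], [633.5, -32.1], [588.7, -104.0]] [83.6 48.3 84.8 48.5] [  58.   -31.9 -121.9  146.8]
```

```bash
python3 -m crank '[[-0.003,0.0015,0.04,0,0,-0.01,0],[-0.003,0.0015,0.08,0,0,-0.01,0.05],[-0.003,0.0015,0.12,0,0,-0.01,0.1],[-0.003,0.0015,0.15,0,0,-0.01,0.15],[-0.003,0.0015,0.17,0,0,-0.01,0.2]]' 40 | head -2
python3 -m crank '[[0,0,0,0,0,0,0.2],[0,0,0,0,0,0,0.2],[0,0,0,0,0,0,0.35],[0,0,0,0,0,0,0.45],[0,0,0,0,0,0,0.6]]'
python3 -m crank '[[0,0,0,0,0,0,0.7],[0,0,0,0,0,0,0.7]]'
```

```text
clock: 18.6
eef_pos: [588.6, -50.9, 58.7]
clock: 19.1
eef_pos: [591.3, -51.2, 63.3]
tcp_rot: [3.141, 0.002, 2.531]
contact_force: [-2.0, -0.5, 7.1]
opening: 0.526
grasp_force: 42.5
clock: 19.3
eef_pos: [591.3, -51.2, 63.3]
tcp_rot: [3.141, 0.002, 2.531]
contact_force: [-0.8, -1.1, 7.3]
opening: 0.519
grasp_force: 42.5
```

```bash
python3 -m crank '[[0,0,-0.005,0,0,0,0.7],[0,0,-0.02,0,0,0,0.7],[0,0,-0.05,0,0,0,0.7],[0,0,-0.085,0,0,0,0.7],[0,0,-0.1,0,0,0,0.7]]' | sed -n 2,6p
python3 -m crank '[[0.018,0.022,0,0,0,0,0.7],[0.042,0.051,0,0,0,0,0.7],[0.067,0.081,0,0,0,0,0.7],[0.092,0.112,0,0,0,0,0.7],[0.117,0.142,0,0,0,0,0.7]]' |head -2
python3 -m crank '[[0.025,0.03,0,0,0,0,0.7],[0.05,0.061,0,0,0,0,0.7],[0.075,0.091,0,0,0,0,0.7],[0.1,0.122,0,0,0,0,0.7],[0.124,0.151,0,0,0,0,0.7]]' | head -2
python3 -m crank '[[0,0,0,0,0,-0.14,0.7],[0,0,0,0,0,-0.28,0.7],[0,0,0,0,0,-0.42,0.7],[0,0,0,0,0,-0.56,0.7],[0,0,0,0,0,-0.7,0.7]]' | head -2
python3 -m crank '[[0,0,0,0,0,-0.038,0.7],[0,0,0,0,0,-0.038,0.7],[0,0,0,0,0,-0.038,0.7]]'
cat >> h.py <<'E'
def rim(f,c,L,W,z=2):
    "fit inner-floor rectangle from visible dark floor: known size LxW, long dir ~; prints extents along/across axes"
    for th in (50,65):
        m=(f["image"].max(2)<th).astype(np.uint8); n,l,st,cc=cv2.connectedComponentsWithStats(m)
        for k in range(1,n):
            if st[k][4]<100: continue
            cnt=max(cv2.findContours((l==k).astype(np.uint8),0,1)[0],key=cv2.contourArea).reshape(-1,2)
            P=world(f,cnt,z)[:,:2]
            if np.linalg.norm(P-c,axis=1).max()>90: continue
            R_=cv2.minAreaRect(P.astype(np.float32)); b=cv2.boxPoints(R_); e=np.diff(b,axis=0)
            print(th,st[k][4],b.round(1).tolist(),np.linalg.norm(e,axis=1).round(1),np.degrees(np.arctan2(e[:,1],e[:,0])).round(1))
E
python3 - <<'E'
from h import *
f=cams.grab_frame("wrist"); np.save("f11.npy",f,allow_pickle=True); save(f,"w11.png")
rim(f,[561.7,327.1],86,62)
go([561.7,327.1,33.3],3.269)
E
```

```text
eef_pos: [592.0, -51.1, 165.8]
tcp_rot: [3.139, 0.004, 2.531]
contact_force: [0.4, 0.6, -1.3]
opening: 0.519
grasp_force: 41.5
clock: 20.3
eef_pos: [575.6, 133.9, 162.0]
clock: 20.8
eef_pos: [560.4, 328.9, 161.8]
clock: 21.3
eef_pos: [560.7, 327.2, 161.7]
clock: 21.6
eef_pos: [560.9, 327.2, 161.8]
tcp_rot: [-3.142, -0.0, -3.016]
contact_force: [0.5, 0.8, -1.4]
opening: 0.518
grasp_force: 41.5
50 2057 [[515.7000122070312, 354.79998779296875], [523.2999877929688, 294.20001220703125], [550.5999755859375, 297.6000061035156], [543.0, 358.20001220703125]] [61.1 27.6 61.1] [-82.8   7.2  97.2]
50 198 [[571.2999877929688, 364.3999938964844], [574.0, 345.0], [591.4000244140625, 347.3999938964844], [588.7000122070312, 366.79998779296875]] [19.6 17.6 19.6] [-82.1   7.9  97.9]
50 123 [[622.2000122070312, 370.3999938964844], [624.7999877929688, 351.1000061035156], [641.7000122070312, 353.3999938964844], [639.0999755859375, 372.70001220703125]] [19.5 17.  19.5] [-82.2   7.8  97.8]
65 2174 [[515.5999755859375, 355.0], [523.2999877929688, 293.70001220703125], [551.5999755859375, 297.29998779296875], [543.9000244140625, 358.5]] [61.7 28.5 61.7] [-82.8   7.2  97.2]
65 234 [[571.2999877929688, 364.3999938964844], [574.0, 345.0], [591.4000244140625, 347.3999938964844], [588.7000122070312, 366.8999938964844]] [19.6 17.7 19.6] [-82.1   7.9  97.9]
65 122 [[601.9000244140625, 368.0], [604.9000244140625, 348.20001220703125], [622.2000122070312, 350.8999938964844], [619.2000122070312, 370.70001220703125]] [20.1 17.5 20.1] [-81.2   8.8  98.8]
65 148 [[622.2000122070312, 371.3999938964844], [624.7999877929688, 351.1000061035156], [641.7000122070312, 353.20001220703125], [639.0999755859375, 373.5]] [20.4 17.  20.4] [-82.8   7.2  97.2]
pos [560.9 327.2 161.8] yaw [ 3.142 -0.    -3.016] q [ 0.53  0.48  1.65  0.    1.01 -1.17] clk 21.6 F [-0.2 -1.1 -2.6] op 0.52 g 41.5
shift [-0.0008 -0.0002  0.1285] turn [ 0.     -0.0001 -0.0016]
```

```bash
python3 -m crank '[[-0.002,0.001,0.04,0,0,0,0.7],[-0.002,0.001,0.075,0,0,0,0.7],[-0.002,0.001,0.1,0,0,0,0.7],[-0.002,0.001,0.118,0,0,0,0.7],[-0.002,0.001,0.124,0,0,0,0.7]]' | head -4
python3 -m crank '[[0,0,0.001,0,0,0,0.7],[0,0,0.002,0,0,0,0.7],[0,0,0.003,0,0,0,0.7],[0,0,0.003,0,0,0,0.7]]' | head -4
```

```text
clock: 22.15
eef_pos: [561.7, 327.7, 35.6]
tcp_rot: [-3.14, -0.003, -3.015]
contact_force: [-0.3, 0.3, -1.4]
clock: 22.55
eef_pos: [563.4, 328.8, 35.7]
tcp_rot: [3.141, 0.001, -3.015]
contact_force: [-0.4, -0.1, -2.1]
```

```bash
python3 -m crank '[[0,0,0.001,0,0,0,0.7],[0,0,0.002,0,0,0,0.7],[0,0,0.0025,0,0,0,0.7],[0,0,0.0025,0,0,0,0.7]]' | sed -n 2,4p
python3 -m crank '[[0,0,-0.0005,0,0,0,0.45],[0,0,-0.0005,0,0,0,0.3],[0,0,-0.0005,0,0,0,0.15],[0,0,-0.01,0,0,0,0.15],[0,0,-0.04,0,0,0,0.15]]' | tail -2
python3 -m crank '[[0,0,-0.04,0,0,0,0],[0,0,-0.08,0,0,0,0],[0,0,-0.12,0,0,0,0],[0,0,-0.16,0,0,0,0],[0,0,-0.16,0,0,0,0]]' | head -2
python3 - <<'E'
from h import *
f=cams.grab_frame("wrist"); np.save("f12.npy",f,allow_pickle=True); save(f,"w12.png")
card(f,[561.7,328],42); card(f,[561.7,328],6)
g=f["image"].max(2)
# floor gap along carton's mid cross-line (y dir) and long line, sampled at floor level
def line(a,b,n=34):
    P=np.linspace(a,b,n); q=pix(f,P).round().astype(int); print([int(g[y,x]) if 0<=y<384 and 0<=x<512 else -1 for x,y in q])
c=np.array([561.7,329,2]); u=np.array([.992,.125,0]); v=np.array([-.125,.992,0])
line(c-v*40,c+v*40,41); line(c-u*52,c+u*52,53)
go([590.5,-55,240],0)
E
```

```text
eef_pos: [563.1, 328.6, 33.3]
tcp_rot: [3.141, 0.001, -3.014]
contact_force: [-2.8, -1.4, 7.6]
opening: 0.849
grasp_force: 0.0
clock: 23.95
eef_pos: [565.6, 330.0, 239.5]
card 2442 c [556.2 329. ] [63.2 81.1 63.2] [-82.8   7.2  97.2]
card 151 c [528.1 324.3] [47.3 18.  47.3] [-74.2  15.8 105.8]
card 2605 c [560.9 329.5] [70.3 93.4 70.3] [-82.8   7.2  97.2]
card 151 c [531.2 324.5] [52.6 20.1 52.6] [-74.2  15.8 105.8]
[226, 226, 231, 246, 176, 63, 39, 89, 220, 205, 136, 106, 102, 98, 103, 98, 135, 147, 145, 144, 145, 144, 147, 106, 104, 137, 62, 114, 81, 131, 145, 144, 142, 96, 22, 29, 122, 131, 119, 123, 119]
[202, 199, 158, 244, 218, 41, 189, 191, 167, 93, 161, 253, 250, 250, 250, 250, 250, 250, 249, 250, 255, 151, 139, 145, 144, 145, 145, 144, 144, 144, 143, 143, 143, 144, 143, 209, 254, 251, 250, 250, 250, 250, 250, 250, 250, 250, 250, 250, 250, 250, 204, 228, 241]
pos [564.4 329.3 236.4] yaw [ 3.139  0.006 -3.014] q [ 0.53  0.41  1.59  0.    1.14 -1.17] clk 24.0 F [-0.2 -0.3 -0.3] op 0.999 g 0.0
shift [ 0.0228 -0.3845 -0.0048] turn [-0.0089  0.0044 -3.0144]
```

```bash
python3 - <<'E'
from h import *
f=np.load("f12.npy",allow_pickle=True).item(); g=f["image"].max(2)
c=np.array([561,329.5,2]); u=np.array([.992,.125,0]); v=np.array([-.125,.992,0])
for o in(-18,-12,12,18):
    P=np.linspace(c+v*o-u*48,c+v*o-u*28,21); q=pix(f,P).round().astype(int); print(o,[int(g[y,x]) for x,y in q])
E
```

```text
-18 [156, 184, 250, 250, 252, 207, 66, 36, 39, 42, 40, 40, 32, 52, 89, 107, 107, 160, 219, 214, 220]
-12 [172, 199, 248, 248, 253, 210, 65, 34, 39, 44, 44, 36, 30, 54, 87, 103, 103, 163, 220, 214, 196]
12 [185, 199, 242, 242, 251, 220, 91, 37, 37, 42, 39, 41, 35, 51, 87, 109, 109, 164, 239, 255, 253]
18 [168, 167, 241, 241, 250, 225, 113, 43, 38, 39, 43, 40, 31, 50, 91, 112, 112, 163, 237, 253, 252]
```

The middle carton sits with an 8 mm end gap, parallel to its bay. Now the large one.

```bash
python3 -m crank '[[0.002,-0.04,0,0,0,0,0],[0.005,-0.085,0,0,0,0,0],[0.008,-0.13,0,0,0,0,0],[0.01,-0.175,0,0,0,0,0],[0.013,-0.22,0,0,0,0,0]]' | head -2
python3 -m crank '[[0.003,-0.045,0,0,0,0.14,0],[0.005,-0.09,0,0,0,0.28,0],[0.008,-0.13,0,0,0,0.42,0],[0.01,-0.165,0,0,0,0.56,0],[0.01,-0.165,0,0,0,0.7,0]]' | head -2
python3 -m crank '[[0,0,0,0,0,0.14,0],[0,0,0,0,0,0.28,0],[0,0,0,0,0,0.42,0],[0,0,0,0,0,0.56,0],[0,0,0,0,0,0.7,0]]' | head -2
python3 -m crank '[[0,0,0.02,0,0,0.14,0],[0,0,0.04,0,0,0.28,0],[0,0,0.06,0,0,0.42,0],[0,0,0.08,0,0,0.56,0],[0,0,0.08,0,0,0.7,0]]' | head -2
python3 -m crank '[[0,0,0,0,0,0.14,0],[0,0,0,0,0,0.157,0],[0,0,0,0,0,0.157,0],[0,0,0,0,0,0.157,0]]' | head -3
python3 - <<'E'
from h import *
f=cams.grab_frame("wrist"); np.save("f13.npy",f,allow_pickle=True); save(f,"w13.png")
p=pix(f,[[590.5,-55,32]])[0]; print(p)
# non-wood: low saturation bright or blue
im=f["image"].astype(int); m=(im[...,2]>=im[...,0]-22).astype(np.uint8)
m[:, :150]=0; m[:,370:]=0; m[230:]=0
m=cv2.morphologyEx(m,cv2.MORPH_OPEN,np.ones((3,3)))
n,l,st,cc=cv2.connectedComponentsWithStats(m); k=l[int(p[1]),int(p[0])]; print(st[k])
cnt=max(cv2.findContours((l==k).astype(np.uint8),0,1)[0],key=cv2.contourArea)
R_=cv2.minAreaRect(world(f,cnt.reshape(-1,2),32)[:,:2].astype(np.float32));b=cv2.boxPoints(R_); e=np.diff(b,axis=0)
print(np.round(R_[0],1),np.linalg.norm(e,axis=1).round(1),np.degrees(np.arctan2(e[:,1],e[:,0])).round(1))
go([590.5,-55,28],1.012)
E
```

```text
clock: 24.5
eef_pos: [577.1, 106.8, 231.3]
clock: 25.0
eef_pos: [588.3, -60.3, 231.2]
clock: 25.5
eef_pos: [588.1, -56.3, 231.1]
clock: 26.0
eef_pos: [586.2, -56.1, 148.4]
clock: 26.4
eef_pos: [588.7, -56.4, 152.1]
tcp_rot: [-3.141, 0.0, 1.015]
[258.35018663 190.08305567]
[ 225  134   65   96 5593]
[592.5 -49.8] [49.4 76.9 49.4] [-31.9  58.1 148.1]
pos [588.8 -56.3 152.2] yaw [-3.141  0.     1.014] q [-0.1   0.41  1.79 -0.    0.94  0.46] clk 26.4 F [-0.6 -0.5  0.9] op 1.0 g 0.0
shift [0.002  0.0008 0.1242] turn [-0.0001  0.0001  0.0023]
```

```bash
python3 -m crank '[[0.002,0.0005,0.04,0,0,0,0],[0.002,0.0005,0.08,0,0,0,0],[0.002,0.0005,0.105,0,0,0,0.05],[0.002,0.0005,0.12,0,0,0,0.1],[0.002,0.0005,0.125,0,0,0,0.15]]' 45 | head -2
python3 -m crank '[[0,0,0,0,0,0,0.15],[0,0,0,0,0,0,0.2],[0,0,0,0,0,0,0.35],[0,0,0,0,0,0,0.45],[0,0,0,0,0,0,0.6]]' |head -4
python3 -m crank '[[0,0,0,0,0,0,0.7],[0,0,0,0,0,0,0.7]]'
```

```text
clock: 26.95
eef_pos: [589.7, -54.8, 25.9]
clock: 27.45
eef_pos: [591.2, -55.0, 28.7]
tcp_rot: [3.14, -0.001, 1.012]
contact_force: [-1.0, 0.3, 6.1]
clock: 27.65
eef_pos: [591.3, -55.0, 28.7]
tcp_rot: [3.14, -0.001, 1.012]
contact_force: [-0.5, 0.3, 6.3]
opening: 0.579
grasp_force: 47.3
```

```bash
python3 -m crank '[[0,0,-0.005,0,0,0,0.7],[0,0,-0.02,0,0,0,0.7],[0,0,-0.05,0,0,0,0.7],[0,0,-0.085,0,0,0,0.7],[0,0,-0.11,0,0,0,0.7]]' | sed -n 2,6p
python3 -m crank '[[0.014,-0.032,0,0,0,0,0.7],[0.03,-0.07,0,0,0,0,0.7],[0.047,-0.11,0,0,0,0,0.7],[0.065,-0.15,0,0,0,0,0.7],[0.082,-0.19,0,0,0,0,0.7]]' |head -2
python3 -m crank '[[0.018,-0.042,0,0,0,0.14,0.7],[0.018,-0.042,0,0,0,0.28,0.7],[0.018,-0.042,0,0,0,0.42,0.7],[0.018,-0.042,0,0,0,0.56,0.7],[0.018,-0.042,0,0,0,0.7,0.7]]' | head -2
python3 -m crank '[[0,0,0,0,0,0.008,0.7],[0,0,0,0,0,0.008,0.7],[0,0,0,0,0,0.008,0.7]]'
python3 - <<'E'
from h import *
f=cams.grab_frame("wrist"); np.save("f14.npy",f,allow_pickle=True); save(f,"w14.png")
rim(f,[447.4,152.6],101,66)
go([447.4,152.6,30.7],0.304)
E
```

```text
eef_pos: [591.0, -55.0, 140.5]
tcp_rot: [3.14, -0.001, 1.012]
contact_force: [0.6, -0.3, -2.5]
opening: 0.574
grasp_force: 47.4
clock: 28.65
eef_pos: [471.9, 116.5, 138.5]
clock: 29.15
eef_pos: [446.8, 153.2, 138.5]
clock: 29.45
eef_pos: [446.8, 152.9, 137.7]
tcp_rot: [3.142, -0.0, 0.307]
contact_force: [-0.4, 0.4, -2.1]
opening: 0.577
grasp_force: 47.6
50 2584 [[458.3999938964844, 193.0], [477.3999938964844, 130.39999389648438], [503.6000061035156, 138.3000030517578], [484.70001220703125, 200.89999389648438]] [65.4 27.4 65.4] [-73.2  16.8 106.8]
50 104 [[397.8999938964844, 123.80000305175781], [403.70001220703125, 105.4000015258789], [416.3999938964844, 109.4000015258789], [410.5, 127.80000305175781]] [19.3 13.3 19.3] [-72.4  17.6 107.6]
50 120 [[372.3999938964844, 116.30000305175781], [378.3999938964844, 97.30000305175781], [390.70001220703125, 101.19999694824219], [384.70001220703125, 120.19999694824219]] [19.9 12.9 19.9] [-72.4  17.6 107.6]
65 2742 [[458.29998779296875, 193.3000030517578], [478.29998779296875, 130.1999969482422], [504.3999938964844, 138.5], [484.5, 201.5]] [66.1 27.4 66.1] [-72.5  17.5 107.5]
65 132 [[436.79998779296875, 135.6999969482422], [442.70001220703125, 117.0999984741211], [459.3999938964844, 122.4000015258789], [453.6000061035156, 141.0]] [19.5 17.6 19.5] [-72.5  17.5 107.5]
65 110 [[397.0, 123.30000305175781], [403.29998779296875, 104.19999694824219], [416.79998779296875, 108.69999694824219], [410.5, 127.80000305175781]] [20.1 14.3 20.1] [-71.7  18.3 108.3]
65 155 [[372.3999938964844, 116.30000305175781], [378.70001220703125, 96.5], [391.8999938964844, 100.69999694824219], [385.70001220703125, 120.5]] [20.7 13.9 20.7] [-72.4  17.6 107.6]
pos [446.8 152.9 137.6] yaw [-3.142 -0.     0.306] q [0.33 0.27 2.05 0.   0.82 1.59] clk 29.5 F [-0.6 -1.5 -2.3] op 0.573 g 47.6
shift [0.0005 0.0004 0.1069] turn [-0.     -0.0003  0.0022]
```

```bash
python3 -m crank '[[0,-0.001,0.035,0,0,0,0.7],[0,-0.001,0.065,0,0,0,0.7],[0,-0.001,0.09,0,0,0,0.7],[0,-0.001,0.1,0,0,0,0.7],[0,-0.001,0.104,0,0,0,0.7]]' | head -4
python3 -m crank '[[0,0,0,0,0,0,0.7],[0,0,0.001,0,0,0,0.7],[0,0,0.001,0,0,0,0.7],[0,0,0.001,0,0,0,0.7]]' | head -4
```

```text
clock: 30.0
eef_pos: [446.0, 153.6, 32.5]
tcp_rot: [3.142, 0.002, 0.305]
contact_force: [0.0, 0.2, -2.5]
clock: 30.4
eef_pos: [447.0, 154.0, 33.0]
tcp_rot: [-3.142, -0.001, 0.304]
contact_force: [0.4, -0.3, -2.2]
```

```bash
python3 -m crank '[[0,0,0.001,0,0,0,0.7],[0,0,0.002,0,0,0,0.7],[0,0,0.0025,0,0,0,0.7],[0,0,0.0025,0,0,0,0.7]]' | sed -n 2,4p
python3 -m crank '[[0,0,-0.0005,0,0,0,0.4],[0,0,-0.0005,0,0,0,0.25],[0,0,-0.0005,0,0,0,0.1],[0,0,-0.01,0,0,0,0.1],[0,0,-0.04,0,0,0,0.1]]' | tail -2
python3 -m crank '[[0,0,-0.04,0,0,0,0],[0,0,-0.08,0,0,0,0],[0,0,-0.12,0,0,0,0],[0,0,-0.16,0,0,0,0],[0,0,-0.2,0,0,0,0]]' | head -2
python3 -m crank '[[0,0,0,0,0,0,0],[0,0,0,0,0,0,0],[0,0,0,0,0,0,0],[0,0,0,0,0,0,0]]' | head -2
python3 - <<'E'
from h import *
a=cams.grab_frame("wrist")["image"]; t=cams.grab_frame("top")["image"][130:270,100:400]; s=cams.grab_frame("scene")["image"][130:330,150:400]
t=cv2.resize(t,(800,373),interpolation=cv2.INTER_CUBIC); h=227
row=np.hstack([cv2.resize(a,(303,h),interpolation=cv2.INTER_AREA),cv2.resize(s,(284,h),interpolation=cv2.INTER_CUBIC)])
w12=cv2.cvtColor(cv2.imread("pics/w12.png"),cv2.COLOR_BGR2RGB)
row=np.hstack([row,cv2.resize(w12,(213,h),interpolation=cv2.INTER_AREA)])
cv2.imwrite("pics/final.png",np.vstack([t,row])[...,::-1])
E
```

```text
eef_pos: [446.7, 153.9, 30.7]
tcp_rot: [3.142, -0.0, 0.304]
contact_force: [-3.9, -0.8, 15.3]
opening: 0.901
grasp_force: 0.0
clock: 31.8
eef_pos: [445.9, 153.7, 272.2]
clock: 32.2
eef_pos: [445.6, 153.6, 268.4]
```

View pics/final.png

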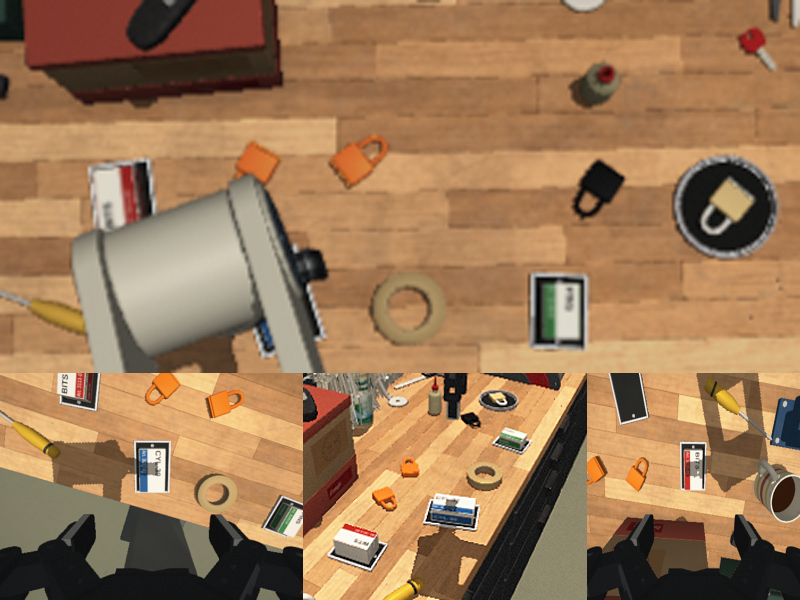

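The composite shows every item in place. The padlock is flat in the dish, and each carton is level and upright with dark floor visible round it. The tape roll and oil bottle haven't moved, and the gripper is clear.

```bash
python3 -c "
from rig import sign_off
print(sign_off())"
```

```text
the job is handed in; nothing more can be done
None
```

The job is done and handed in at about 32 s on the robot's clock: the padlock lies flat in the dish, the three cartons sit upright in their matching bays, and the tape roll and oil bottle are where they were.

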